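# Turn round a row of stripped drive parts for rebuilding

## Task

The four drive parts stand on the wash rack in the order they came off the machine; set them up for rebuilding on the empty build rack in the reverse order. The part nearest the robot on the wash rack goes on the build rack's farthest peg, the next one on the second farthest, and so on, so that the farthest part ends on the nearest peg. Each must be the same way up as before, lying flat on its seat with the peg inside its bore.

Things in the scene. Friction and masses are not known exactly. Their poses are not given: they have to be found in the camera images.
- gear: Plain steel spur gear, 0.22 kg: toothed part at the bottom, 55 mm across, 16 mm thick; on top a smooth round hub 36 mm across, from 16 to 36 mm above the underside; bore 25 mm right through. Origin: centre of its underside, z up along the bore. Starts upright on its seat, peg in its bore within 3 mm of centre, turned any way about z.
- bearing: Plain steel ball bearing, 0.14 kg: a flat ring 52 mm across outside, 16 mm high, bore 25 mm, with a darker band between its two rings. Origin: centre of its underside, z up along the bore. Starts upright on its seat, peg in its bore within 3 mm of centre, turned any way about z.
- spacer: Plain steel spacer tube, 0.19 kg: 40 mm across outside, bore 30 mm, 40 mm high, the tallest part. Origin: centre of its underside, z up along the bore. Starts upright on its seat, peg in its bore within 3 mm of centre, turned any way about z.
- nut: Big plain steel hexagon nut, 0.15 kg: 41 mm across flats, 47 mm across corners, 22 mm high, bore 24 mm. Its x axis is square to one pair of flats. Origin: centre of its underside, z up along the bore. Starts upright on its seat, peg in its bore within 3 mm of centre, turned any way about z.
- seat_gear: Fixed black rubber seat, 60 x 60 mm, on the wash rack, on which the gear stands at the start. In its middle a peg 8 mm thick stands 10 mm above the seat's top. Origin: centre of its underside, 10 mm above the bench; its top is 6 mm above the origin. The four seats are 66 mm apart.
- seat_bearing: Fixed black rubber seat, 60 x 60 mm, on the wash rack, on which the bearing stands at the start. In its middle a peg 8 mm thick stands 10 mm above the seat's top. Origin: centre of its underside, 10 mm above the bench; its top is 6 mm above the origin. The four seats are 66 mm apart.
- seat_spacer: Fixed black rubber seat, 60 x 60 mm, on the wash rack, on which the spacer stands at the start. In its middle a peg 8 mm thick stands 10 mm above the seat's top. Origin: centre of its underside, 10 mm above the bench; its top is 6 mm above the origin. The four seats are 66 mm apart.
- seat_nut: Fixed black rubber seat, 60 x 60 mm, on the wash rack, on which the nut stands at the start. In its middle a peg 8 mm thick stands 10 mm above the seat's top. Origin: centre of its underside, 10 mm above the bench; its top is 6 mm above the origin. The four seats are 66 mm apart.
- wash_rack: Fixed aluminium board 275 x 85 x 10 mm with the row of four seats and parts; seat centres at x = -99, -33, 33, 99 mm, y = 0, seat tops 16 mm above the bench. Origin: centre of its underside, on the bench. Its x runs along the row, away from the robot within 0.3 rad. It stands left or right of the robot's centre line, the build rack on the other side.
- build_rack: Fixed plywood board 275 x 85 x 14 mm with four empty black seats 60 x 60 mm, tops 16 mm above the bench, a peg 8 mm thick standing 10 mm above each. Pegs at x = -99, -33, 33, 99 mm, y = 0. Origin: centre of its underside, on the bench. Its x runs along the row, away from the robot within 0.3 rad. Fingers closing along y have free room on both sides.
There are look-alikes about, which are no part of the job. What is shaped like the bearing but orange, purple or turquoise is not meant.

How it is judged:
At the end, for the whole second after the job is handed in: Gear, bearing, spacer and nut each lie flat and same way up (tilt under 0.12 rad, underside within 4 mm of seat height), within 12 mm along and across of their build-rack peg, at rest, in the reverse order of their seats on the wash rack (((x of seat_gear in the frame of wash_rack between -0.119 and -0.079 m and x of gear in the frame of build_rack between 0.087 and 0.111 m) or (x of seat_gear in the frame of wash_rack between -0.053 and -0.013 m and x of gear in the frame of build_rack between 0.021 and 0.045 m) or (x of seat_gear in the frame of wash_rack between 0.013 and 0.053 m and x of gear in the frame of build_rack between -0.045 and -0.021 m) or (x of seat_gear in the frame of wash_rack between 0.079 and 0.119 m and x of gear in the frame of build_rack between -0.111 and -0.087 m)) and y of gear in the frame of build_rack between -0.012 and 0.012 m and z of gear in the frame of build_rack between 0.012 and 0.02 m and angle between each of gear, bearing, spacer, nut's own z axis and vertical below 0.12 rad and linear speed of each of gear, bearing, spacer, nut below 0.02 m/s and angular speed of each of gear, bearing, spacer, nut below 0.2 rad/s and ((x of seat_bearing in the frame of wash_rack between -0.119 and -0.079 m and x of bearing in the frame of build_rack between 0.087 and 0.111 m) or (x of seat_bearing in the frame of wash_rack between -0.053 and -0.013 m and x of bearing in the frame of build_rack between 0.021 and 0.045 m) or (x of seat_bearing in the frame of wash_rack between 0.013 and 0.053 m and x of bearing in the frame of build_rack between -0.045 and -0.021 m) or (x of seat_bearing in the frame of wash_rack between 0.079 and 0.119 m and x of bearing in the frame of build_rack between -0.111 and -0.087 m)) and y of bearing in the frame of build_rack between -0.012 and 0.012 m and z of bearing in the frame of build_rack between 0.012 and 0.02 m and ((x of seat_spacer in the frame of wash_rack between -0.119 and -0.079 m and x of spacer in the frame of build_rack between 0.087 and 0.111 m) or (x of seat_spacer in the frame of wash_rack between -0.053 and -0.013 m and x of spacer in the frame of build_rack between 0.021 and 0.045 m) or (x of seat_spacer in the frame of wash_rack between 0.013 and 0.053 m and x of spacer in the frame of build_rack between -0.045 and -0.021 m) or (x of seat_spacer in the frame of wash_rack between 0.079 and 0.119 m and x of spacer in the frame of build_rack between -0.111 and -0.087 m)) and y of spacer in the frame of build_rack between -0.012 and 0.012 m and z of spacer in the frame of build_rack between 0.012 and 0.02 m and ((x of seat_nut in the frame of wash_rack between -0.119 and -0.079 m and x of nut in the frame of build_rack between 0.087 and 0.111 m) or (x of seat_nut in the frame of wash_rack between -0.053 and -0.013 m and x of nut in the frame of build_rack between 0.021 and 0.045 m) or (x of seat_nut in the frame of wash_rack between 0.013 and 0.053 m and x of nut in the frame of build_rack between -0.045 and -0.021 m) or (x of seat_nut in the frame of wash_rack between 0.079 and 0.119 m and x of nut in the frame of build_rack between -0.111 and -0.087 m)) and y of nut in the frame of build_rack between -0.012 and 0.012 m and z of nut in the frame of build_rack between 0.012 and 0.02 m); the robot touches nothing.
It also fails if it takes over 96 s, if anything falls off the work surface, if the arm or the gripper's body presses on something with over 40 N, if the wrist force passes 120 N, or if a joint passes its speed limit or range.

## Robot

A 7-joint arm with a two-finger parallel gripper is mounted at the origin on the work surface. World frame = base frame: x ahead of the robot, y to its left, z up, the work surface at z = 0. Lengths are in m, angles in rad, forces in N, time in s.
With the tool pointing down it reaches from about 0.4 to 0.85 m from the base axis. Payload 10.4 kg.
Tool frame: the origin (TCP) lies on the front face of the gripper's body, between the roots of the fingers; the fingertips stand 70 mm ahead of it and the grasp point (between the pads) lies 51 mm ahead of it; z points along the fingers, y is the line along which they close (so a half turn about z gives the same grasp; the last joint's range is limited). The gripper opens to 87 mm and grips with 3 to 60 N. Pads are 19 mm wide; open, the fingers measure 117 mm over their backs; the gripper's body (75 mm by 190 mm) begins 51 mm behind the grasp point.
Start: joints at [-1.28, 0.332, -0.065, 1.46, 0.022, 1.35, -0.088], TCP at [0.193, 0.595, 0.292] pointing down, gripper open.
Joint ranges: [-2.6, 2.6], [-0.5, 2.12], [-1.47, 1.34], [0.16, 2.42], [-1.27, 4.41], [0.06, 2.06], [-2.6, 2.6]. Speed limits (rad/s): [2.22, 2.22, 2.79, 2.79, 3.14, 3.14, 3.14].

## Interface

Orientations are given as a unit quaternion [x, y, z, w].
In Python, from workcell import arm gives the robot as it stands.
- The arm moves only by the shell command python3 -m inch 'ROWS' [FORCE]. ROWS is JSON, one flat list of numbers, 7 for each row, row after row: the shift along the tool's x, y, z in cm, then the turn, a rotation vector about the tool's x, y, z in degrees, then the opening, from -1 (shut) to 1 (fully open). In form: [dx, dy, dz, rx, ry, rz, claw, dx, dy, dz, rx, ry, rz, claw, ...]. A call has exactly 10 rows; each row shifts and turns the commanded pose from where the row before left it, along the tool's axes as they then stand; what a row does not reach is not made up. A row lasts 1/8 s, in which the tool goes at most 62.5 mm and 10.7 degrees, less where a joint would pass 70% of its speed; a pose out of reach is approached as far as the arm can. A call with a gripper value outside its range is refused whole. The fingers move at their own pace and stop on an object; FORCE is the grip in N (left out, the last holds). Time passes only in rows, so rows that do not move let the fingers close, or fill a call up. It gives the time, the measured TCP pose, the force, the opening and the grip force at its end, in the units of the state.
- arm.get_obs(): the state, without advancing time (a new reading comes with each control period).
- arm.snapshot(name): name is "scene" or "side" or "wrist"; returns a dict with "pixels" (384x512x3 uint8, blue, green, red), "mtx" (3x3 intrinsics, pixels), "R" (3x3) and "t" (3): a world point X has camera coordinates R X + t; the wrist camera has in their place "hand_eye" (4x4, takes a point from camera to tool coordinates, whose origin is the TCP and whose axes are the flange's). Camera axes: x right, y down, z forward; pixel columns grow to the right and rows downward; lengths in m; the calibration is good to about 2 mm. A picture is of the moment at which its call begins: read the wrist's pose just before it. There is no depth.
- arm.close_job(): hands the job in; it is judged then, once.
Trained networks look in a picture, given as the dict that the camera call returned (one of the last four; its "shot" number tells which), for a name from the list of things; names that differ only in an ending like _2 or _b are one class to them, and where a whole thing is asked for, a point or a joint stands for the part that bears it (a point fixed in the world has none). Each returns a list of dicts, best first, with "score" (0 to 1); they miss things now and then, are a little off and sometimes report something else, mostly with a low value. They report only what shows in the picture. A call takes as long as a camera call. They do not tell look-alikes from the thing itself.
- arm.boxes_of(name, picture): "bbox" ([left, top, width, height] in pixels, round what is visible of it).
- arm.spot_point(name, picture): "centre" ([column, row] in pixels: a listed point, or the origin of a listed thing).
The state is a dict: "time_s": time; "joints": joint angles; "joint_velocities": joint speeds; "effort": joint torques, N m; "tcp_pos": TCP position; "tcp_rot": TCP orientation; "contact_force": force on the tool from outside, world axes, zero at the start; "moment": the same for the moment, N m; "opening": finger opening in m; "finger_force": force on a finger pad.
Only numpy, scipy, OpenCV 4.12 (cv2) and the standard library are available. Lean on these libraries where they do the work, as an engineer would, in place of code of your own. Each camera call takes 0.05 s, during which the arm holds its last target. There are 200 camera calls.

## Working session

There is one attempt and no reset: what is moved stays moved. The work goes in short steps, Python scripts to look and compute and a shell command to move; the robot and the scene stay as the last step left them, time stands still between calls to the robot, and variables do not carry over. Pictures are saved under pics/ and viewed, at most 14 in all, crops included, and the job is handed in when it is done.

```bash
ls; mkdir -p pics; python3 - <<'E'
from workcell import arm
import cv2
o=arm.get_obs();print(o)
for n in("scene","side"):
    p=arm.snapshot(n);cv2.imwrite(f"pics/{n}0.png",p["pixels"])
    print(n,p["mtx"].tolist(),p["R"].tolist(),p["t"].tolist())
    for k in("gear","bearing","spacer","nut","wash_rack","build_rack"):
        print(k,[(r["centre"],round(r["score"],2)) for r in arm.spot_point(k,p)][:4])
E
```

```text
pics
{'time_s': 0.0, 'joints': array([-1.27962799,  0.33281466, -0.06469723,  1.46092904,  0.02159777,
        1.34989274, -0.0884831 ]), 'joint_velocities': array([ 4.86396533e-04, -7.01491839e-06, -1.63388530e-03,  2.47172189e-04,
        2.65843925e-04,  8.42129394e-04, -5.92264180e-04]), 'effort': array([-1.36413278e-04, -6.23242593e+01,  2.45774863e-02, -3.89893734e+01,
       -6.13017473e-02,  3.98707367e-02,  1.82284239e-04]), 'tcp_pos': array([0.19281741, 0.59421472, 0.29149546]), 'tcp_rot': array([ 1.56224322e-01,  9.87721371e-01, -6.70072982e-04, -7.45797321e-05]), 'contact_force': array([-0.38596227,  0.01690593, -0.52237929]), 'moment': array([-0.03039931,  0.00438137,  0.01683046]), 'finger_force': 0.0, 'opening': 0.08694147517825744}
scene [[358.2943011929894, 0.0, 258.15859300295193], [0.0, 358.2943011929894, 193.5064673894725], [0.0, 0.0, 1.0]] [[-0.6669521471067765, 0.7449050634709531, -0.01706692371213075], [0.5222612795373919, 0.45102530519727657, -0.7237536390013316], [-0.5314301359215778, -0.4916224369239455, -0.6898473672830351]] [0.37927981573784025, -0.2748444
[... 330 characters left out ...]
171.0], 0.9), ([336.7, 248.2], 0.59)]
side [[432.91456175382314, 0.0, 258.74421382266183], [0.0, 432.91456175382314, 195.2260548543645], [0.0, 0.0, 1.0]] [[0.9264166940811148, -0.3764275461042394, 0.007376412526346958], [-0.27222352331905103, -0.6832399141076704, -0.6775526349457329], [0.26008933519000776, 0.6256880391249973, -0.7354372953667335]] [-0.5150972091815138, 0.20340773589291244, 0.7161613571753956]
gear [([232.9, 156.0], 0.65)]
bearing [([257.6, 147.6], 0.8), ([229.8, 124.9], 0.78), ([297.7, 136.1], 0.75), ([243.4, 211.3], 0.7)]
spacer [([207.7, 163.7], 0.58)]
nut [([175.2, 169.9], 0.64)]
wash_rack [([219.2, 163.0], 0.6), ([177.8, 174.1], 0.57)]
build_rack [([286.5, 288.4], 0.71)]
```

```bash
python3 - <<'E'
import cv2,numpy as np
a=cv2.imread("pics/scene0.png");b=cv2.imread("pics/side0.png")
cv2.imwrite("pics/a.png",cv2.resize(a[120:345,130:430],(800,600),interpolation=cv2.INTER_CUBIC))
cv2.imwrite("pics/b.png",cv2.resize(b,(800,600),interpolation=cv2.INTER_CUBIC))
E
```

```text
(no output)
```

View pics/a.png

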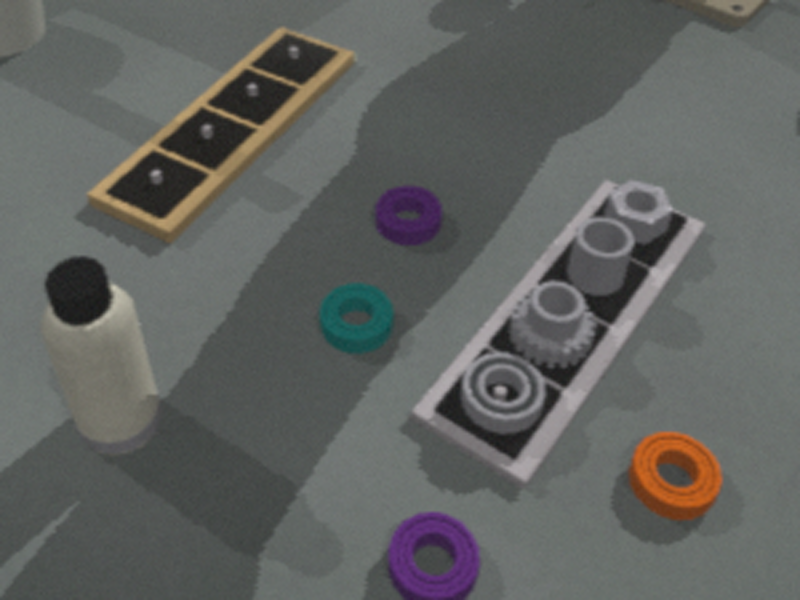

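View pics/b.png

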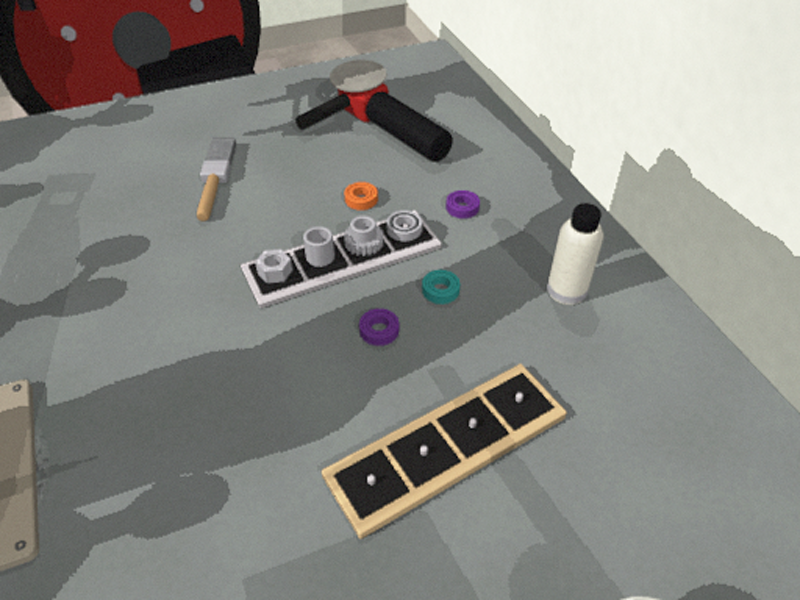

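The scene crop shows the wash rack with bearing (502,390), gear (558,301), spacer (603,239) and nut (641,203). The build rack is upper left, with pegs at (156,177), (207,131), (252,89) and (293,51). The things that could be taken for the bearing are the purple rings (408,214) and (433,557), turquoise (357,317) and orange (676,474). The plain steel ring at (502,390), on the rack, is the real one.

```bash
cat > h.py <<'E'
import numpy as np,cv2
from scipy.spatial.transform import Rotation as Ro
def ray(p,uv,pose=None):
    K=p["mtx"];d=np.linalg.inv(K)@[uv[0],uv[1],1]
    if "R" in p: return -p["R"].T@p["t"],p["R"].T@d
    T=np.eye(4);T[:3,:3]=Ro.from_quat(pose[1]).as_matrix();T[:3,3]=pose[0]
    M=T@p["hand_eye"];return M[:3,3],M[:3,:3]@d
def at(p,uv,z,pose=None):
    c,d=ray(p,uv,pose);return (c+d*(z-c[2])/d[2])[:2]
def proj(p,X,pose=None):
    if "R" in p: x=p["R"]@X+p["t"]
    else:
        T=np.eye(4);T[:3,:3]=Ro.from_quat(pose[1]).as_matrix();T[:3,3]=pose[0]
        x=(np.linalg.inv(T@p["hand_eye"])@np.append(X,1))[:3]
    x=p["mtx"]@x;return x[:2]/x[2]
E
python3 - <<'E'
from h import *
from workcell import arm
S=arm.snapshot("scene");D=arm.snapshot("side");np.set_printoptions(precision=4,suppress=True)
sc=lambda u:(130+u[0]*.375,120+u[1]*.375); sd=lambda u:(u[0]*.64,u[1]*.64)
for n,a,b,z in [("p1",(156,177),(371,480),.026),("p2",(207,131),(424,450),.026),("p3",(252,89),(473,423),.026),("p4",(293,51),(519,397),.026)]:
    print(n,at(S,sc(a),z),at(D,sd(b),z))
for n,a,b,z in [("nut",(641,203),(275,265),.038),("spacer",(603,239),(319,240),.056),("gear",(558,301),(362,228),.052),("bearing",(502,390),(405,224),.032)]:
    print(n,at(S,sc(a),z),at(D,sd(b),z))
for c in [(415,412),(523,478),(705,225),(607,182)]: print(at(S,sc(c),.01))
print("cams",-S["R"].T@S["t"],-D["R"].T@D["t"])
p=arm.snapshot("wrist");print(p["hand_eye"])
E
```

```text
p1 [ 0.6447 -0.1288] [ 0.4479 -0.1734]
p2 [ 0.5797 -0.1404] [ 0.5132 -0.1614]
p3 [ 0.5149 -0.1532] [ 0.5773 -0.1503]
p4 [ 0.4502 -0.1657] [ 0.6418 -0.1385]
nut [0.4345 0.1788] [0.436  0.1647]
spacer [0.5022 0.1834] [0.5009 0.171 ]
gear [0.5665 0.1889] [0.5645 0.1772]
bearing [0.635  0.1949] [0.6319 0.1847]
[0.6715 0.1554]
[0.6651 0.2339]
[0.3949 0.2173]
[0.4011 0.136 ]
cams [0.9565 0.3595 0.5345] [ 0.3463 -0.503   0.6683]
[[-0.0002 -0.9593 -0.2824  0.0768]
 [ 1.     -0.0002 -0.     -0.0002]
 [-0.     -0.2824  0.9593 -0.0926]
 [ 0.      0.      0.      1.    ]]
```

```bash
python3 -m inch '[-4.5,-2.9,0,0,0,0,1,-4.5,-2.9,0,0,0,0,1,-4.5,-2.9,0,0,0,0,1,-4.5,-2.9,0,0,0,0,1,-4.5,-2.9,0,0,0,0,1,-4.5,-2.9,0,0,0,0,1,-4.5,-2.9,0,0,0,0,1,-4.5,-2.9,0,0,0,0,1,-4.5,-2.9,0,0,0,0,1,-4.5,-2.9,0,0,0,0,1]'; python3 -m inch '[0,0,0,0,0,-8,1,0,0,0,0,0,-8,1,0,0,0,0,0,-6,1,0,0,0,0,0,0,1,0,0,0,0,0,0,1,0,0,0,0,0,0,1,0,0,0,0,0,0,1,0,0,0,0,0,0,1,0,0,0,0,0,0,1,0,0,0,0,0,0,1]'
python3 - <<'E'
from h import *
from workcell import arm
o=arm.get_obs();p=arm.snapshot("wrist");print(o["tcp_pos"],o["tcp_rot"],o["joints"])
cv2.imwrite("pics/w1.png",p["pixels"]);cv2.imwrite("pics/w1v.png",cv2.resize(p["pixels"],(800,600),interpolation=cv2.INTER_CUBIC))
for k in("gear","bearing","spacer","nut","seat_gear","wash_rack"):
    for r in arm.spot_point(k,p)[:3]: print(k,r["centre"],round(r["score"],2),at(p,r["centre"],.016,(o["tcp_pos"],o["tcp_rot"])))
import pickle;pickle.dump(({k:p[k] for k in("mtx","hand_eye")},(o["tcp_pos"],o["tcp_rot"])),open("w1.pkl","wb"));print(p["mtx"])
E
```

```text
time_s: 2.1
tcp_pos: [0.5323, 0.1784, 0.2925]
tcp_rot: [0.156, 0.988, 0.0, 0.0]
contact_force: [0.7, 1.2, 0.4]
opening: 0.087
finger_force: 0.0
time_s: 3.35
tcp_pos: [0.5314, 0.1797, 0.2922]
tcp_rot: [-0.035, 0.999, 0.0, -0.0]
contact_force: [0.2, -0.6, -0.5]
opening: 0.087
finger_force: 0.0
[0.53140751 0.17974332 0.29222234] [-3.50360043e-02  9.99386050e-01  2.41626374e-05 -2.50750175e-05] [-0.64149406  0.18804345  0.26765293  1.64894169 -0.05123564  1.31151086
  1.27568853]
gear [256.6, 196.9] 0.89 [0.57058918 0.18345717]
bearing [258.7, 238.3] 0.86 [0.63286956 0.19092221]
bearing [151.3, 161.2] 0.7 [0.53072005 0.04018739]
bearing [271.7, 297.6] 0.65 [0.73161812 0.21828505]
spacer [260.3, 145.9] 0.8 [0.50039807 0.18332766]
nut [258.7, 93.3] 0.78 [0.43561774 0.17648492]
seat_gear [258.2, 195.0] 0.74 [0.56769803 0.1854615 ]
wash_rack [262.2, 168.8] 0.61 [0.53067286 0.18814686]
[[280.08542174   0.         255.57051887]
 [  0.         280.08542174 191.52791355]
 [  0.           0.           1.        ]]
```

View pics/w1v.png

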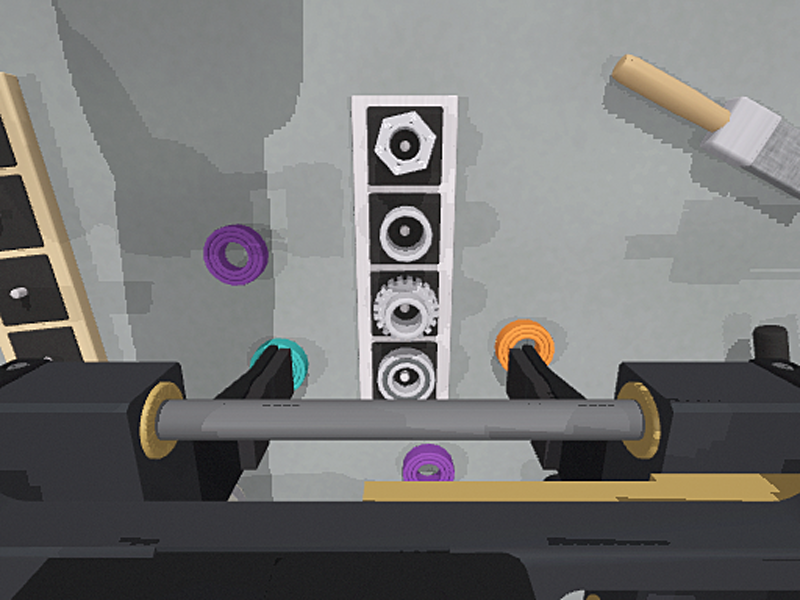

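The wrist view, top to bottom (nearest to farthest), shows the nut (405,142), spacer (404,232), gear (405,305) and bearing (404,378). The coloured rings are off the rack.

```bash
python3 - <<'E'
from h import *
import pickle
p,po=pickle.load(open("w1.pkl","rb"));np.set_printoptions(precision=4,suppress=True)
f=lambda u,z:at(p,(u[0]*.64,u[1]*.64),z,po)
for u in [(351,96),(459,95),(359,398),(449,398)]: print("edge",f(u,.01))
for n,u,z in [("nut",(405,142),.038),("spacer",(405,233),.056),("gear",(405,312),.052),("bearing",(404,378),.032),("pegnut",(405,146),.026),("pegsp",(404,230),.026)]: print(n,f(u,z))
a=cv2.imread("pics/w1.png");cv2.imwrite("pics/w1n.png",cv2.resize(a[60:260,220:300],(320,800)[::1],interpolation=cv2.INTER_CUBIC)[:600])
E
```

```text
edge [0.4014 0.1321]
edge [0.3947 0.2167]
edge [0.6656 0.15  ]
edge [0.6596 0.2359]
nut [0.4341 0.1767]
spacer [0.4993 0.1813]
gear [0.5627 0.186 ]
bearing [0.6306 0.1904]
pegnut [0.4363 0.177 ]
pegsp [0.501 0.181]
```

View pics/w1n.png

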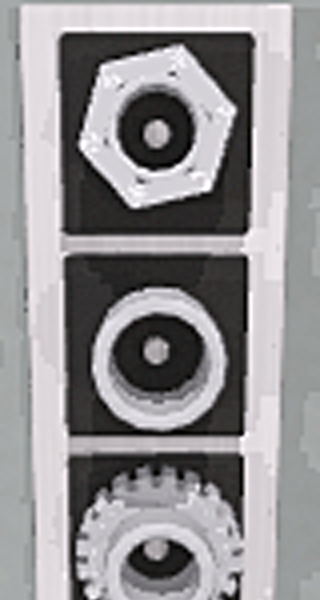

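```bash
python3 -m inch '[4.85,0.2,0,0,0,0,1,4.85,0.2,0,0,0,0,1,0,0,0,0,0,9,1,0,0,0,0,0,9,1,0,0,4.5,0,0,0,1,0,0,4.5,0,0,0,1,0,0,4.5,0,0,0,1,0,0,4.5,0,0,0,1,0,0,0,0,0,0,1,0,0,0,0,0,0,1]' 30
python3 - <<'E'
from h import *
from workcell import arm
o=arm.get_obs();p=arm.snapshot("wrist");print(o["tcp_pos"],o["tcp_rot"])
cv2.imwrite("pics/w2.png",p["pixels"][100:350,80:430])
E
```

```text
time_s: 4.95
tcp_pos: [0.4352, 0.1773, 0.1138]
tcp_rot: [0.122, 0.993, 0.001, 0.001]
contact_force: [0.8, -0.1, 0.2]
opening: 0.0871
finger_force: 0.0
[0.43521394 0.17731454 0.11381885] [1.21770460e-01 9.92557942e-01 5.04460195e-04 6.56835465e-04]
```

View pics/w2.png

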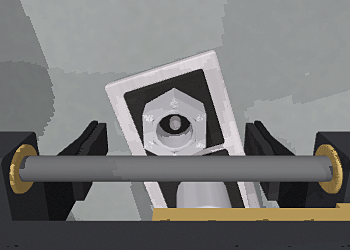

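The nut sits midway between the fingers with its flats facing them.

```bash
python3 -m inch '[0,0,1.2,0,0,0,1,0,0,1.1,0,0,0,1,0,0,0,0,0,0,1,0,0,0,0,0,0,-1,0,0,0,0,0,0,-1,0,0,0,0,0,0,-1,0,0,0,0,0,0,-1,0,0,0,0,0,0,-1,0,0,0,0,0,0,-1,0,0,0,0,0,0,-1]' 30
```

```text
time_s: 6.25
tcp_pos: [0.4344, 0.177, 0.0893]
tcp_rot: [0.122, 0.993, 0.0, -0.0]
contact_force: [-0.9, -0.0, 0.5]
opening: 0.0406
finger_force: 30.0
```

```bash
python3 -m inch '[0,0,-5,0,0,0,-1,0,0,-5,0,0,0,-1,0,0,-5,0,0,0,-1,0,0,-5,0,0,0,-1,-3,-4.9,0,0,0,0,-1,-3,-4.9,0,0,0,0,-1,-3,-4.9,0,0,0,0,-1,-3,-4.9,0,0,0,0,-1,-3,-4.9,0,0,0,0,-1,-3,-4.9,0,0,0,0,-1]'; python3 -m inch '[0,0,0,0,0,-8,-1,0,0,0,0,0,-8,-1,0,0,0,0,0,-8.5,-1,0,0,0,0,0,0,-1,0,0,0,0,0,0,-1,0,0,0,0,0,0,-1,0,0,0,0,0,0,-1,0,0,0,0,0,0,-1,0,0,0,0,0,0,-1,0,0,0,0,0,0,-1]'
python3 - <<'E'
from h import *
from workcell import arm
o=arm.get_obs();p=arm.snapshot("wrist");po=(o["tcp_pos"],o["tcp_rot"]);print(po,o["joints"])
cv2.imwrite("pics/w3.png",p["pixels"]);cv2.imwrite("pics/w3v.png",cv2.resize(p["pixels"],(800,600),interpolation=cv2.INTER_CUBIC))
import pickle;pickle.dump(({k:p[k] for k in("mtx","hand_eye")},po),open("w3.pkl","wb"))
for r in arm.spot_point("build_rack",p)[:2]: print(r["centre"],r["score"],at(p,r["centre"],0,po))
E
```

```text
time_s: 7.5
tcp_pos: [0.5383, -0.1534, 0.2892]
tcp_rot: [0.121, 0.993, 0.0, 0.0]
contact_force: [1.0, 0.0, -2.1]
opening: 0.0408
finger_force: 30.0
time_s: 8.75
tcp_pos: [0.538, -0.1518, 0.2892]
tcp_rot: [-0.092, 0.996, 0.0, 0.0]
contact_force: [-0.1, 0.5, -1.9]
opening: 0.0408
finger_force: 30.0
(array([ 0.53803327, -0.1518333 ,  0.28922618]), array([-9.16259989e-02,  9.95793490e-01,  4.46524546e-05,  2.10722790e-05])) [-0.27912398  0.19641006  0.54312863  1.670162   -0.10484626  1.30410212
  2.03748523]
[254.9, 169.8] 0.78 [ 0.54217921 -0.15254168]
```

View pics/w3v.png

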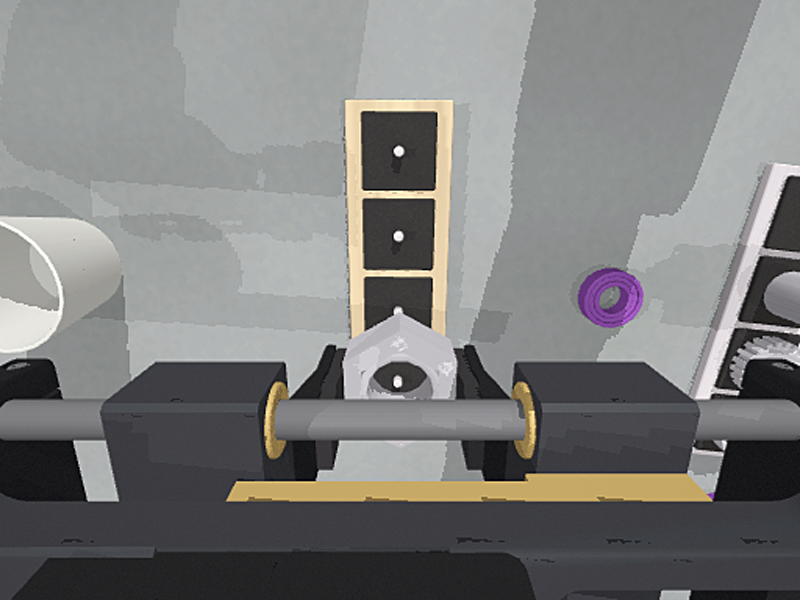

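The picture shows the build pegs at (399,151), (399,236), (399,311) and, through the nut's bore, (398,381). The nut is held upright.

```bash
python3 - <<'E'
from h import *
import pickle
p,po=pickle.load(open("w3.pkl","rb"));np.set_printoptions(precision=4,suppress=True)
P=np.array([at(p,(u*.64,v*.64),.025,po) for u,v in [(399,151),(399,236),(399,311),(398,381)]]);print(P,np.diff(P,axis=0))
# line fit with known 66 mm spacing
th=np.arctan2(*(P[3]-P[0])[::-1]);d=np.array([np.cos(th),np.sin(th)]);m=P.mean(0)
Q=[m+d*s for s in(-.099,-.033,.033,.099)];print(th,Q)
M=Ro.from_quat(po[1]).as_matrix();print(M.round(3))
for q in Q: print((M.T@np.append(q-po[0][:2],0))[:2]*100)
W=np.array([[.4363,.177],[.501,.181]]) # seen wash pegs
E
```

```text
[[ 0.4483 -0.1693]
 [ 0.5129 -0.1573]
 [ 0.5761 -0.1456]
 [ 0.6413 -0.1344]] [[0.0646 0.012 ]
 [0.0632 0.0117]
 [0.0652 0.0112]]
0.17853200013683976 [array([ 0.4472, -0.1692]), array([ 0.5122, -0.1575]), array([ 0.5771, -0.1458]), array([ 0.6421, -0.1341])]
[[-0.983 -0.182  0.   ]
 [-0.182  0.983  0.   ]
 [-0.     0.    -1.   ]]
[ 9.2466 -0.0524]
[ 2.6467 -0.0852]
[-3.9532 -0.1181]
[-10.5531  -0.1509]
```

```bash
python3 -m inch '[-5.25,-0.1,0,0,0,0,-1,-5.25,-0.1,0,0,0,0,-1,0,0,0,0,0,0,-1,0,0,4.5,0,0,0,-1,0,0,4.5,0,0,0,-1,0,0,4.5,0,0,0,-1,0,0,4.5,0,0,0,-1,0,0,0,0,0,0,-1,0,0,0,0,0,0,-1,0,0,0,0,0,0,-1]'
```

```text
time_s: 10.1
tcp_pos: [0.6428, -0.135, 0.1118]
tcp_rot: [-0.092, 0.996, -0.0, 0.002]
contact_force: [0.1, -0.3, -0.9]
opening: 0.0407
finger_force: 30.0
```

```bash
python3 -m inch '[0,0,0.7,0,0,0,-1,0,0,0.7,0,0,0,-1,0,0,0.6,0,0,0,-1,0,0,0,0,0,0,-1,0,0,0,0,0,0,-1,0,0,0,0,0,0,1,0,0,0,0,0,0,1,0,0,0,0,0,0,1,0,0,0,0,0,0,1,0,0,0,0,0,0,1]'
```

```text
time_s: 11.35
tcp_pos: [0.6417, -0.1346, 0.0892]
tcp_rot: [-0.092, 0.996, 0.0, 0.0]
contact_force: [0.1, -0.2, 0.4]
opening: 0.082
finger_force: 0.0
```

```bash
python3 -m inch '[0,0,-4.5,0,0,0,1,0,0,-4.5,0,0,0,1,0,0,-4.5,0,0,0,1,0,0,-4.5,0,0,0,1,1.38,5.6,0,0,0,0,1,1.38,5.6,0,0,0,0,1,1.38,5.6,0,0,0,0,1,1.38,5.6,0,0,0,0,1,1.38,5.6,0,0,0,0,1,1.35,5.6,0,0,0,0,1]'; python3 -m inch '[0,0,0,0,0,6.5,1,0,0,4,0,0,0,1,0,0,4,0,0,0,1,0,0,2,0,0,0,1,0,0,0,0,0,0,1,0,0,0,0,0,0,1,0,0,0,0,0,0,1,0,0,0,0,0,0,1,0,0,0,0,0,0,1,0,0,0,0,0,0,1]'
python3 - <<'E'
from h import *
from workcell import arm
o=arm.get_obs();p=arm.snapshot("wrist");print(o["tcp_pos"],o["tcp_rot"])
s=arm.snapshot("scene")["pixels"]
cv2.imwrite("pics/c4.png",np.hstack([p["pixels"][60:300,110:400],s[120:360,130:430]]))
E
```

```text
time_s: 12.6
tcp_pos: [0.4982, 0.1822, 0.2696]
tcp_rot: [-0.092, 0.996, 0.0, 0.0]
contact_force: [1.2, 0.5, -0.4]
opening: 0.0871
finger_force: 0.0
time_s: 13.85
tcp_pos: [0.4992, 0.1807, 0.1693]
tcp_rot: [-0.035, 0.999, 0.0, 0.0]
contact_force: [0.4, 0.2, -0.0]
opening: 0.0868
finger_force: 0.0
[0.49917625 0.18071079 0.16933998] [-3.50943150e-02  9.99384000e-01  9.01473726e-05  4.95193740e-05]
```

View pics/c4.png

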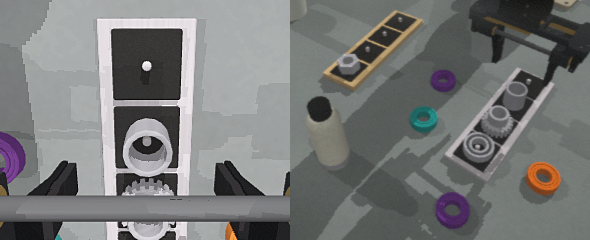

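The nut lies flat on the farthest build peg (347,63), and the spacer (150,147) is midway between the fingers.

```bash
python3 -m inch '[0,0,3.5,0,0,0,1,0,0,3.4,0,0,0,1,0,0,0,0,0,0,1,0,0,0,0,0,0,-1,0,0,0,0,0,0,-1,0,0,0,0,0,0,-1,0,0,0,0,0,0,-1,0,0,0,0,0,0,-1,0,0,0,0,0,0,-1,0,0,0,0,0,0,-1]'
```

```text
time_s: 15.2
tcp_pos: [0.4992, 0.1808, 0.1003]
tcp_rot: [-0.035, 0.999, 0.0, 0.0]
contact_force: [-1.7, 0.3, 1.3]
opening: 0.0395
finger_force: 30.0
```

```bash
python3 -m inch '[0,0,-4.5,0,0,0,-1,0,0,-4.5,0,0,0,-1,0,0,-4.5,0,0,0,-1,0,0,-4.5,0,0,0,-1,-0.92,-5.53,0,0,0,0,-1,-0.92,-5.53,0,0,0,0,-1,-0.92,-5.53,0,0,0,0,-1,-0.92,-5.53,0,0,0,0,-1,-0.92,-5.53,0,0,0,0,-1,-0.92,-5.53,0,0,0,0,-1]'; python3 -m inch '[0,0,0,0,0,-6.5,-1,0,0,0,0,0,0,-1,0,0,4,0,0,0,-1,0,0,4,0,0,0,-1,0,0,4,0,0,0,-1,0,0,3,0,0,0,-1,0,0,0,0,0,0,-1,0,0,0,0,0,0,-1,0,0,0,0,0,0,-1,0,0,0,0,0,0,-1]'
```

```text
time_s: 16.45
tcp_pos: [0.5775, -0.1481, 0.2798]
tcp_rot: [-0.035, 0.999, 0.0, -0.0]
contact_force: [1.0, -0.2, -1.4]
opening: 0.0394
finger_force: 30.0
time_s: 17.7
tcp_pos: [0.578, -0.1465, 0.1313]
tcp_rot: [-0.092, 0.996, -0.0, 0.001]
contact_force: [0.6, 0.6, -2.7]
opening: 0.0396
finger_force: 30.0
```

```bash
python3 -m inch '[0,0,1.2,0,0,0,-1,0,0,1.2,0,0,0,-1,0,0,0.5,0,0,0,-1,0,0,0,0,0,0,-1,0,0,0,0,0,0,-1,0,0,0,0,0,0,1,0,0,0,0,0,0,1,0,0,0,0,0,0,1,0,0,0,0,0,0,1,0,0,0,0,0,0,1]'
```

```text
time_s: 18.95
tcp_pos: [0.5775, -0.1464, 0.1012]
tcp_rot: [-0.092, 0.996, 0.0, 0.0]
contact_force: [-1.0, 1.1, -0.2]
opening: 0.0814
finger_force: 0.0
```

```bash
python3 -m inch '[0,0,-4.25,0,0,0,1,0,0,-4.25,0,0,0,1,0,0,-4.25,0,0,0,1,0,0,-4.25,0,0,0,1,-0.8,5.49,0,0,0,0,1,-0.8,5.49,0,0,0,0,1,-0.8,5.49,0,0,0,0,1,-0.8,5.49,0,0,0,0,1,-0.8,5.49,0,0,0,0,1,-0.8,5.49,0,0,0,0,1]'; python3 -m inch '[0,0,0,0,0,6.5,1,0,0,4,0,0,0,1,0,0,4,0,0,0,1,0,0,2,0,0,0,1,0,0,0,0,0,0,1,0,0,0,0,0,0,1,0,0,0,0,0,0,1,0,0,0,0,0,0,1,0,0,0,0,0,0,1,0,0,0,0,0,0,1]'
python3 - <<'E'
from h import *
from workcell import arm
o=arm.get_obs();po=(o["tcp_pos"],o["tcp_rot"]);p=arm.snapshot("wrist");print(po)
for r in arm.spot_point("gear",p)[:2]: print(r["score"],r["centre"],at(p,r["centre"],.016,po))
print("hub top if at tcp",proj(p,np.array([*po[0][:2],.052]),po))
s=arm.snapshot("scene")["pixels"]
cv2.imwrite("pics/c5.png",np.hstack([cv2.resize(p["pixels"][100:260,180:340],None,fx=2.5,fy=2.5,interpolation=cv2.INTER_CUBIC),cv2.resize(s[100:260,120:280],None,fx=2.5,fy=2.5)]))
E
```

```text
time_s: 20.2
tcp_pos: [0.5642, 0.1879, 0.2714]
tcp_rot: [-0.092, 0.996, 0.0, 0.0]
contact_force: [0.7, -0.4, 0.2]
opening: 0.087
finger_force: 0.0
time_s: 21.45
tcp_pos: [0.5646, 0.1862, 0.1713]
tcp_rot: [-0.035, 0.999, 0.0, 0.0]
contact_force: [0.1, 0.1, -0.5]
opening: 0.0869
finger_force: 0.0
(array([0.56455909, 0.18619536, 0.17133057]), array([-3.50966502e-02,  9.99383919e-01,  6.45478245e-05,  5.84265185e-05]))
0.72 [256.0, 199.9] [0.56874512 0.18646772]
hub top if at tcp [256.09030504 208.87644446]
```

View pics/c5.png

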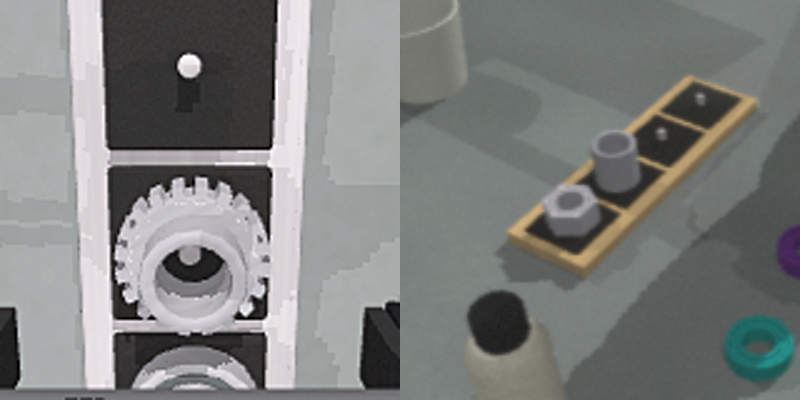

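Spacer and nut stand well on the build rack. The gear hub (193,280) lies about 2 mm further out than the tool, so I'll shift before the grasp.

```bash
python3 -m inch '[-0.2,0,3.3,0,0,0,1,0,0,3.2,0,0,0,1,0,0,0,0,0,0,1,0,0,0,0,0,0,-1,0,0,0,0,0,0,-1,0,0,0,0,0,0,-1,0,0,0,0,0,0,-1,0,0,0,0,0,0,-1,0,0,0,0,0,0,-1,0,0,0,0,0,0,-1]'
```

```text
time_s: 22.85
tcp_pos: [0.5665, 0.1865, 0.1063]
tcp_rot: [-0.035, 0.999, 0.0, 0.0]
contact_force: [-0.9, 0.7, 0.1]
opening: 0.0358
finger_force: 30.0
```

```bash
python3 -m inch '[0,0,-4.25,0,0,0,-1,0,0,-4.25,0,0,0,-1,0,0,-4.25,0,0,0,-1,0,0,-4.25,0,0,0,-1,1.3,-5.65,0,0,0,0,-1,1.3,-5.65,0,0,0,0,-1,1.3,-5.65,0,0,0,0,-1,1.3,-5.65,0,0,0,0,-1,1.3,-5.65,0,0,0,0,-1,1.3,-5.65,0,0,0,0,-1]'; python3 -m inch '[0,0,0,0,0,-6.5,-1,0,0,0,0,0,0,-1,0,0,4,0,0,0,-1,0,0,4,0,0,0,-1,0,0,4,0,0,0,-1,0,0,2.5,0,0,0,-1,0,0,0,0,0,0,-1,0,0,0,0,0,0,-1,0,0,0,0,0,0,-1,0,0,0,0,0,0,-1]'
```

```text
time_s: 24.1
tcp_pos: [0.5117, -0.1591, 0.2761]
tcp_rot: [-0.035, 0.999, 0.0, -0.0]
contact_force: [0.8, -0.0, -2.1]
opening: 0.0355
finger_force: 30.0
time_s: 25.35
tcp_pos: [0.5129, -0.1573, 0.132]
tcp_rot: [-0.092, 0.996, 0.0, 0.001]
contact_force: [-0.0, 0.0, -2.1]
opening: 0.035
finger_force: 30.0
```

```bash
python3 -m inch '[0,0,0.9,0,0,0,-1,0,0,0.9,0,0,0,-1,0,0,0.6,0,0,0,-1,0,0,0,0,0,0,-1,0,0,0,0,0,0,-1,0,0,0,0,0,0,1,0,0,0,0,0,0,1,0,0,0,0,0,0,1,0,0,0,0,0,0,1,0,0,0,0,0,0,1]'
```

```text
time_s: 26.6
tcp_pos: [0.5125, -0.1573, 0.1072]
tcp_rot: [-0.092, 0.996, 0.0, 0.0]
contact_force: [-0.4, -0.3, 0.3]
opening: 0.0772
finger_force: 0.0
```

```bash
python3 -m inch '[0,0,-5.3,0,0,0,1,0,0,-5.3,0,0,0,1,0,0,-5.3,0,0,0,1,-2.58,4.57,0,0,0,0,1,-2.58,4.57,0,0,0,0,1,-2.58,4.57,0,0,0,0,1,-2.58,4.57,0,0,0,0,1,-2.58,4.57,0,0,0,0,1,-2.58,4.57,0,0,0,0,1,-2.58,4.57,0,0,0,0,1]'; python3 -m inch '[0,0,0,0,0,6.5,1,0,0,4,0,0,0,1,0,0,4,0,0,0,1,0,0,2,0,0,0,1,0,0,0,0,0,0,1,0,0,0,0,0,0,1,0,0,0,0,0,0,1,0,0,0,0,0,0,1,0,0,0,0,0,0,1,0,0,0,0,0,0,1]'
python3 - <<'E'
from h import *
from workcell import arm
o=arm.get_obs();po=(o["tcp_pos"],o["tcp_rot"]);p=arm.snapshot("wrist");print(po)
for r in arm.spot_point("bearing",p)[:2]: print(r["score"],r["centre"],at(p,r["centre"],.016,po))
print("top if at tcp",(proj(p,np.array([*po[0][:2],.032]),po)-[180,100])*2.5)
s=arm.snapshot("scene")["pixels"]
cv2.imwrite("pics/c6.png",np.hstack([cv2.resize(p["pixels"][100:260,180:340],None,fx=2.5,fy=2.5,interpolation=cv2.INTER_CUBIC),cv2.resize(s[100:260,120:280],None,fx=2.5,fy=2.5)]))
E
```

```text
time_s: 27.85
tcp_pos: [0.632, 0.1919, 0.2662]
tcp_rot: [-0.092, 0.996, 0.0, 0.0]
contact_force: [0.4, 0.0, -0.1]
opening: 0.0869
finger_force: 0.0
time_s: 29.1
tcp_pos: [0.6317, 0.1902, 0.1664]
tcp_rot: [-0.035, 0.999, 0.0, 0.0]
contact_force: [0.4, 0.8, -0.3]
opening: 0.0869
finger_force: 0.0
(array([0.63167436, 0.19019491, 0.16635382]), array([-3.50823184e-02,  9.99384422e-01,  7.62635346e-05,  5.29759748e-05]))
0.89 [258.4, 199.0] [0.63322139 0.19247033]
0.83 [279.6, 294.6] [0.73330325 0.2213292 ]
top if at tcp [190.14238454 257.17450875]
```

View pics/c6.png

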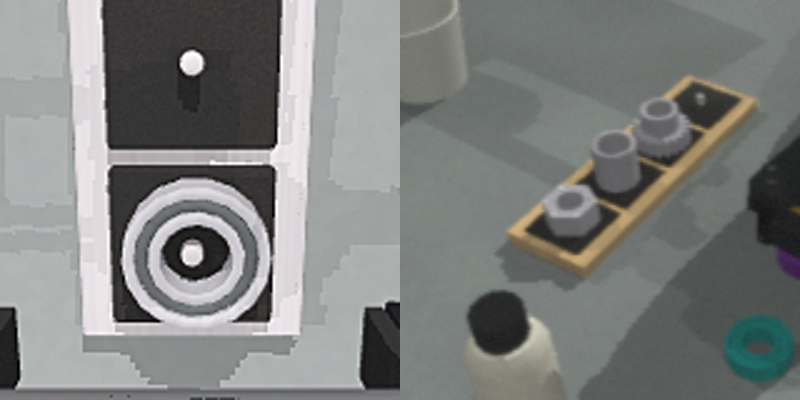

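Gear is in place. The steel bearing (197,252) lies between the fingers, about 2 mm to the right.

```bash
python3 -m inch '[0.1,0.2,3.8,0,0,0,1,0,0,3.8,0,0,0,1,0,0,0,0,0,0,1,0,0,0,0,0,0,-1,0,0,0,0,0,0,-1,0,0,0,0,0,0,-1,0,0,0,0,0,0,-1,0,0,0,0,0,0,-1,0,0,0,0,0,0,-1,0,0,0,0,0,0,-1]'
```

```text
time_s: 30.5
tcp_pos: [0.6307, 0.1922, 0.0907]
tcp_rot: [-0.035, 0.999, 0.0, 0.0]
contact_force: [-1.2, -0.1, 5.4]
opening: 0.0508
finger_force: 30.0
```

```bash
python3 -m inch '[0,0,-6,0,0,0,-1,0,0,-6,0,0,0,-1,0,0,-6,0,0,0,-1,2.97,-4.96,0,0,0,0,-1,2.97,-4.96,0,0,0,0,-1,2.97,-4.96,0,0,0,0,-1,2.97,-4.96,0,0,0,0,-1,2.97,-4.96,0,0,0,0,-1,2.97,-4.96,0,0,0,0,-1,2.97,-4.96,0,0,0,0,-1]'; python3 -m inch '[0,0,0,0,0,-6.5,-1,0,0,0,0,0,0,-1,0,0,4,0,0,0,-1,0,0,4,0,0,0,-1,0,0,4,0,0,0,-1,0,0,2.5,0,0,0,-1,0,0,0,0,0,0,-1,0,0,0,0,0,0,-1,0,0,0,0,0,0,-1,0,0,0,0,0,0,-1]'
```

```text
time_s: 31.75
tcp_pos: [0.4462, -0.1704, 0.27]
tcp_rot: [-0.035, 0.999, 0.0, 0.0]
contact_force: [1.3, -0.1, -0.1]
opening: 0.0509
finger_force: 30.0
time_s: 33.0
tcp_pos: [0.448, -0.1687, 0.126]
tcp_rot: [-0.092, 0.996, 0.0, 0.001]
contact_force: [0.5, 0.6, -0.9]
opening: 0.0511
finger_force: 30.0
```

```bash
python3 -m inch '[0,0,1.2,0,0,0,-1,0,0,1.2,0,0,0,-1,0,0,0.9,0,0,0,-1,0,0,0,0,0,0,-1,0,0,0,0,0,0,-1,0,0,0,0,0,0,1,0,0,0,0,0,0,1,0,0,0,0,0,0,1,0,0,0,0,0,0,1,0,0,0,0,0,0,1]'; python3 -m inch '[0,0,0,0,0,0,1,0,0,-3,0,0,0,1,0,0,-5,0,0,0,1,0,0,-5,0,0,0,1,0,0,-5,0,0,0,1,0,0,0,0,0,0,1,0,0,0,0,0,0,1,0,0,0,0,0,0,1,0,0,0,0,0,0,1,0,0,0,0,0,0,1]'
python3 - <<'E'
from h import *
from workcell import arm
w=arm.snapshot("side")["pixels"];s=arm.snapshot("scene")["pixels"];p=arm.snapshot("wrist")["pixels"]
f=lambda i:cv2.resize(i,(390,390),interpolation=cv2.INTER_CUBIC)
cv2.imwrite("pics/c7.png",np.hstack([f(p[60:280,150:370]),f(s[100:250,140:290])]))
E
```

```text
time_s: 34.25
tcp_pos: [0.4475, -0.1688, 0.0922]
tcp_rot: [-0.092, 0.996, 0.0, 0.0]
contact_force: [-0.4, -0.0, -0.3]
opening: 0.0856
finger_force: 0.0
time_s: 35.5
tcp_pos: [0.4473, -0.1688, 0.2717]
tcp_rot: [-0.092, 0.996, -0.0, -0.0]
contact_force: [-0.7, -0.5, 0.3]
opening: 0.0872
finger_force: 0.0
```

View pics/c7.png

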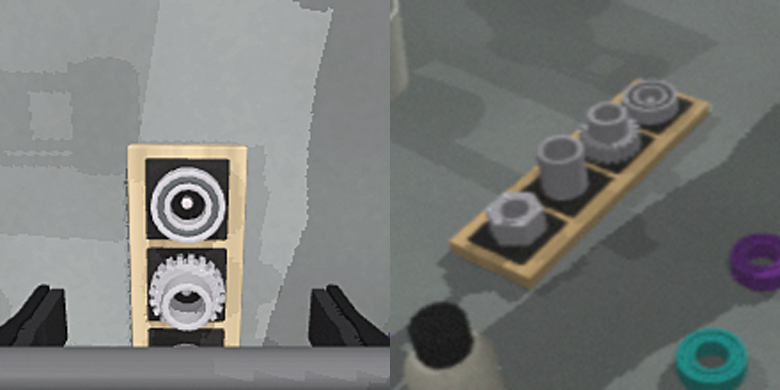

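All four parts lie flat on their pegs, nearest to farthest bearing, gear, spacer, nut. The bearing's peg shows centred at (187,203).

```bash
python3 -c "
from workcell import arm
print(arm.close_job())"
```

```text
the job is handed in; nothing more can be done
None
```

The four parts are on the build rack in reverse order (bearing nearest, then gear, spacer, nut farthest), flat on their pegs in the last pictures; the job was handed in at about 36 s, and no verdict was returned.

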